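Lay the sign letters on their backing plates

TASK

Four dark plates on the bench each show the yellow shape of one sign letter: lay the matching white foam letter flat on each plate, centred on its yellow shape and turned the way the shape is, so that they are ready for gluing. The white letter and the red numeral that have no plate stay where they lie.

Things in the scene. Friction and masses are not known exactly. Their poses are not given: they have to be found in the camera images.
- letter_h: white foam letter shaped like H, 32 x 27 mm and 9 mm thick, lying face up on a fixed dark green cutting mat (2 mm thick), about 20 g. Origin: centre of its underside. x points to the top of the letter, y to its left side as it is read, z up. Grip it from above across its 27 mm width (sides parallel to its x axis, at y = +-14 mm).
- letter_t: white foam letter shaped like T, 34 x 29 mm and 9 mm thick, lying face up on a fixed dark green cutting mat (2 mm thick), about 20 g. Origin: centre of its underside. x points to the top of the letter, y to its left side as it is read, z up. Grip it from above on its stem, 8 mm wide (y = +-4 mm), from x = -17 to +11 mm; the 29 mm crossbar is at x = +11 to +17 mm (take the stem near x = -7 mm).
- letter_u: white foam letter shaped like U, 33 x 29 mm and 9 mm thick, lying face up on a fixed dark green cutting mat (2 mm thick), about 20 g. Origin: centre of its underside. x points to the top of the letter, y to its left side as it is read, z up. Grip it from above across its 29 mm width (sides at y = +-14 mm, straight from x = -5 to +17 mm; the open end is at +x).
- letter_z: white foam letter shaped like Z, 42 x 32 mm and 12 mm thick, lying face up on a fixed dark green cutting mat (2 mm thick), about 20 g. Origin: centre of its underside. x points to the top of the letter, y to its left side as it is read, z up. Grip it from above across its 42 mm height (its two bars' outer flat faces at x = +-21 mm, each 32 mm long in y).
- tile_h: dark blue backing plate with a yellow H-shaped silhouette as large as the letter; 84 mm (along its x) x 70 mm (y) x 5 mm thick, fixed to the table. Origin: under the middle of its lower edge, at table height; x points to the top of the silhouette, y to its left, z up. The centre of the silhouette is at x = 42 mm, y = 0, on the top face, z = 5 mm.
- tile_t: dark blue backing plate with a yellow T-shaped silhouette as large as the letter; 84 mm (along its x) x 70 mm (y) x 5 mm thick, fixed to the table. Origin: under the middle of its lower edge, at table height; x points to the top of the silhouette, y to its left, z up. The centre of the silhouette is at x = 42 mm, y = 0, on the top face, z = 5 mm.
- tile_u: dark blue backing plate with a yellow U-shaped silhouette as large as the letter; 84 mm (along its x) x 70 mm (y) x 5 mm thick, fixed to the table. Origin: under the middle of its lower edge, at table height; x points to the top of the silhouette, y to its left, z up. The centre of the silhouette is at x = 42 mm, y = 0, on the top face, z = 5 mm.
- tile_z: dark blue backing plate with a yellow Z-shaped silhouette as large as the letter; 84 mm (along its x) x 70 mm (y) x 5 mm thick, fixed to the table. Origin: under the middle of its lower edge, at table height; x points to the top of the silhouette, y to its left, z up. The centre of the silhouette is at x = 42 mm, y = 0, on the top face, z = 5 mm.
- letter_s: white foam letter shaped like S, 41 x 35 x 9 mm, loose on the green mat; it has no plate and is left where it lies. Origin: centre of its underside.
- red_five: red numeral shaped like 5, 50 x 36 x 12 mm, loose on the green mat; it has no plate and is left where it lies. Origin: centre of its underside.

How it is judged:
By the outcome, as a careful person would: the job done as asked, in the order asked, and still so for the second after the job is handed in, with the robot touching nothing.
It also fails if it takes over 99 s, if anything falls off the work surface, if the arm or the gripper's body presses on something with over 40 N, if the wrist force passes 120 N, or if a joint passes its speed limit or range.

ROBOT

A 6-joint arm with a two-finger parallel gripper is mounted at the origin on a cart in front of the work surface, level with it; the furniture and walls round the work are solid. World frame = base frame: x ahead of the robot, y to its left, z up, the work surface at z = 0. Lengths are in m, angles in degrees, forces in N, time in s.
With the tool pointing down it reaches from about 0.35 to 0.875 m from the base axis. Payload 4.2 kg.
Tool frame: the origin (TCP) lies on the front face of the gripper's body, between the roots of the fingers; the fingertips stand 70 mm ahead of it and the grasp point (between the pads) lies 51 mm ahead of it (r.nose_length is the distance from the TCP to the fingertips, in m); z points along the fingers, y is the direction in which the jaws open and shut (so a half turn about z gives the same grasp; the last joint's range is limited). The gripper opens to 87 mm and grips with 3 to 60 N. Pads are 19 mm wide; open, the fingers measure 117 mm over their backs; the gripper's body (75 mm by 190 mm) begins 51 mm behind the grasp point.
Start: joints at [83.858, 22.042, 0.453, 0, -68.411, -14.817], TCP at [0.224, 0.584, 0.292] pointing down, gripper open.
Joint ranges: [-179.83, 179.83], [-69.29, 118.12], [-61.27, 80.66], [-181.25, 117.63], [-171.15, -9.14], [-177.46, 177.46]. Speed limits (degrees/s): [159.86, 159.86, 180, 180, 180, 180].

INTERFACE

Orientations are given as a 3x3 rotation matrix whose columns are the frame's x, y, z axes.
In Python, from station import telemetry, capture, order, r gives the robot as it stands.
- The arm moves only by the tool drive_tool, never from a script. Its argument "series" is a list of rows, each a list of 4 numbers: the shift along the tool's x, y, z as a fraction of full scale, then the turn about the tool's z as a fraction of full scale. In form: [[dx, dy, dz, turn], ...]. A call has 1 to 10 rows; each row is the pose to reach, as a shift and turn from the pose commanded when the call began, along the tool's axes at that moment; what a row does not reach only later rows make up. Full scale, the value 1, is 0.12 m for a shift and 2 rad for a turn. A row lasts 1/8 s, in which the tool goes at most 62.5 mm and 10.7 degrees, less where a joint would pass 70% of its speed; a pose out of reach is approached as far as the arm can. A call with a number of a shift or a turn outside -1 to 1 is refused whole. A call with a gripper value outside its range is refused whole. "fingers" is the finger opening in mm, from 0 to 87, set as the call begins (left out, the last holds). The fingers move at their own pace and stop on an object; the grip force is fixed at half the most. Time passes only in rows, so rows that repeat a pose let the fingers close. It gives the time, the measured TCP pose, the force and the opening at its end, in the units of the state.
- telemetry.sense(): the state, without advancing time (a new reading comes with each control period).
- capture(name): name is "scene" or "top" or "wrist"; returns a dict with "color" (400x640x3 uint8, blue, green, red), "fx", "fy", "cx", "cy" (pixels), "eye" and "attitude" of the camera in the world; the wrist camera has in their place "mount" (4x4, takes a point from camera to tool coordinates, whose origin is the TCP and whose axes are the flange's). Camera axes: x right, y up, looking along -z (the intrinsics and any distortion apply to the point x, -y, -z); pixel columns grow to the right and rows downward; lengths in m; the calibration is good to about 2 mm. The wrist camera is an equidistant fisheye: a pixel r from the principal point sees the ray r / f radians off the axis. A picture is of the moment at which its call begins: read the wrist's pose just before it. There is no depth.
- order.finish_job(): hands the job in, once; it reports no verdict.
The state is a dict: "time_s": time; "joints": joint angles; "joint_velocities": joint speeds; "effort": joint torques, N m; "tcp_pos": TCP position; "ee_rot": TCP orientation; "wrist_force": force on the tool from outside, world axes, zero at the start; "moment": the same for the moment, N m; "gripper_width": opening from 0.0 (shut) to 1.0 (fully open).
Only numpy, scipy, OpenCV 4.12 (cv2) and the standard library are available. Lean on these libraries where they do the work, as an engineer would, in place of code of your own. Each camera call takes 0.05 s, during which the arm holds its last target. There are 200 camera calls.

## Working session

There is one attempt and no reset: what is moved stays moved. The work goes in short steps, Python scripts to look and compute and a tool call to move; the robot and the scene stay as the last step left them, time stands still between calls to the robot, and variables do not carry over. Pictures are saved under pics/ and viewed, about 12 in all and at most 16, crops included, and the job is handed in when it is done.

Besides the shell and the picture viewer there is one more tool, called after "Emit:" as a command line: name --pt "numbers of a row" for each row, then --argument value for the rest. drive_tool: Moves the arm, as the interface text tells. Shift numbers are shares of 0.12 m and turn numbers shares of 2 rad, none past 1 either way. Its arguments: {"type":"object","properties":{"series":{"type":"array","items":{"type":"array","items":{"type":"number","minimum":-1,"maximum":1}}},"fingers":{"type":"number"}},"required":["series"]}

```bash
ls; mkdir -p pics
python3 - <<'E'
from station import telemetry, capture, order, r
import cv2
s=telemetry.sense(); print(s)
for n in("scene","top","wrist"):
    c=capture(n); cv2.imwrite(f"pics/{n}0.png",c["color"]); print(n,{k:v for k,v in c.items() if k!="color"})
E
```

```text
pics
{'time_s': 0.0, 'joints': array([ 8.38593358e+01,  2.20911105e+01,  3.80165437e-01, -2.98050225e-02,
       -6.84123597e+01, -1.48156179e+01]), 'joint_velocities': array([-0.12864288, -0.02896637,  0.02938879,  0.0575767 ,  0.03358631,
       -0.02813431]), 'effort': array([-1.09177290e-03, -3.90674007e+01,  1.87410074e+01,  4.21977460e+00,
        1.09730315e-02, -1.95305438e-04]), 'tcp_pos': array([0.22335605, 0.58324006, 0.29115629]), 'ee_rot': array([[ 9.33784971e-01, -3.57833931e-01, -7.11133492e-04],
       [-3.57834628e-01, -9.33782640e-01, -2.08793728e-03],
       [ 8.30906947e-05,  2.20415264e-03, -9.99997567e-01]]), 'wrist_force': array([ 0.18196905, -0.01114112, -0.72338238]), 'moment': array([-0.01379677,  0.03479584, -0.00244811]), 'gripper_width': 0.9984987690031235}
scene {'fx': 366.53529884756193, 'fy': 366.53529884756193, 'cx': 320.46124187200763, 'cy': 199.60624502707515, 'eye': array([ 0.09270167, -0.77184393,  0.86235829]), 'attitude': array([[ 0.86017169,  0.36939517, -0.35164167],
       [-0.50958198,  0.59444196, -0.62206508],
       [-0.02075727,  0.71427303,  0.69955927]])}
top {'fx': 415.94454638425935, 'fy': 415.94454638425935, 'cx': 324.5589741902332, 'cy': 197.57558383701274, 'eye': array([ 0.26478471, -0.00344368,  1.12554657]), 'attitude': array([[-0.05391197,  0.97424125, -0.21896915],
       [-0.99852826, -0.05130299,  0.01758758],
       [ 0.00590078,  0.21959507,  0.97557326]])}
wrist {'fx': 309.70691628693146, 'fy': 309.70691628693146, 'cx': 317.55481668689697, 'cy': 200.1952724451945, 'mount': array([[-8.85341837e-04,  9.60855420e-01,  2.77048873e-01,
         7.71288141e-02],
       [ 9.99999302e-01,  1.06752375e-03, -5.06750871e-04,
        -7.24057088e-05],
       [-7.82670571e-04,  2.77048231e-01, -9.60855694e-01,
        -9.28899437e-02],
       [ 0.00000000e+00,  0.00000000e+00,  0.00000000e+00,
         1.00000000e+00]])}
```

View pics/top0.png

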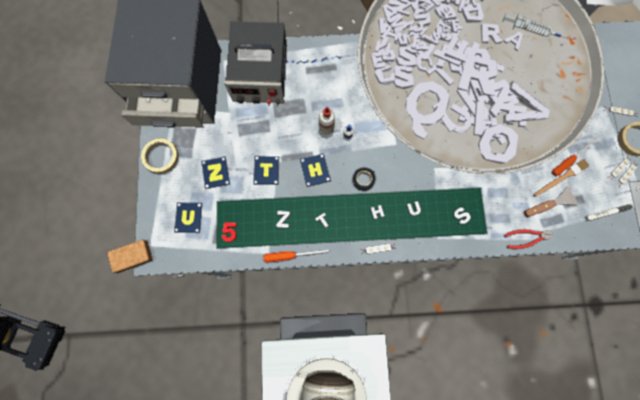

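View pics/scene0.png

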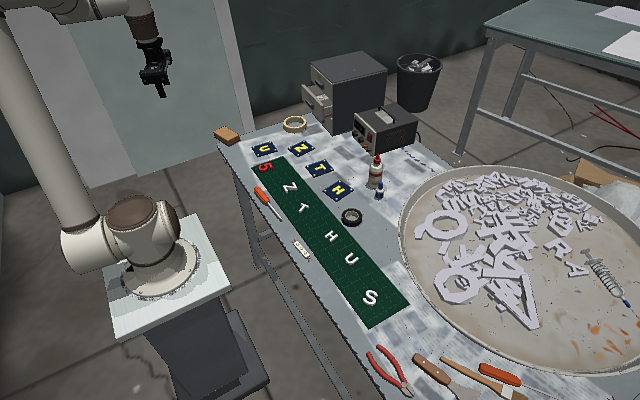

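Top view: mat letters Z (282,219), T (322,221), H (377,212), U (414,209), S (462,215), with the red 5 at (229,232). Plates: Z (215,173), T (266,170), H (316,170), U (188,217).

```bash
cat > h.py <<'E'
from station import telemetry, capture, order, r
import cv2, numpy as np
def ray(c,px,s=None):
    px=np.atleast_2d(np.asarray(px,float)); x=(px[:,0]-c["cx"])/c["fx"]; y=(px[:,1]-c["cy"])/c["fy"]
    if s is None: return c["eye"], np.c_[x,-y,-np.ones(len(x))]@c["attitude"].T
    t=np.hypot(x,y); k=np.sinc(t/np.pi)
    d=np.c_[x*k,-y*k,-np.cos(t)]; M=c["mount"]; R=s["ee_rot"]
    return s["tcp_pos"]+R@M[:3,3], d@(R@M[:3,:3]).T
def world(c,px,z,s=None):
    o,d=ray(c,px,s); return o+d*((z-o[2])/d[:,2])[:,None]
def masks(im):
    h=cv2.cvtColor(im,cv2.COLOR_BGR2HSV)
    return dict(yellow=cv2.inRange(h,(20,120,110),(35,255,255)),white=cv2.inRange(h,(0,0,140),(180,60,255)),
      blue=cv2.inRange(h,(105,80,20),(125,255,140)),red=cv2.inRange(h,(0,150,90),(6,255,255)))
def blobs(m,lo,hi):
    return [q for q in cv2.findContours(m,cv2.RETR_EXTERNAL,cv2.CHAIN_APPROX_NONE)[0] if lo<cv2.contourArea(q)<hi]
def rect(c,q,z,s=None):
    P=world(c,q[:,0,:],z,s)[:,:2]
    (cx,cy),(w,h),a=cv2.minAreaRect((P*1000).astype(np.float32)); return cx,cy,w,h,a
E
python3 - <<'E'
from h import *
c=capture("top"); m=masks(c["color"])
for n,z in(("yellow",.005),("white",.011),("red",.014)):
    k=m[n].copy(); k[:150]=0; k[255:]=0; k[:,500:]=0; k[:,:170]=0
    if n=="white": k[:195]=0; k[240:]=0; k[:,:262]=0
    for q in blobs(k,20,600): print(n,q[:,0].mean(0).round(),np.round(rect(c,q,z),0))
print("drawer/box/bottle",world(c,[[200,125],[122,122],[230,102],[285,100],[326,128],[215,137]],[.0]).round(3))
print(world(c,[[200,125],[122,122],[230,102],[285,100],[326,128]],.1).round(3))
E
```

```text
yellow [187. 217.] [481. 353.  37.  30.   1.]
yellow [215. 172.] [606. 278.  46.  34.   9.]
yellow [315. 169.] [599.  -1.  35.  30.  11.]
yellow [266. 168.] [605. 139.  31.  37.  80.]
white [322. 219.] [453. -10.  38.  29.   8.]
white [283. 219.] [463.  93.  33.  47.  84.]
white [462. 215.] [ 446. -394.   41.   34.   39.]
white [377. 211.] [ 469. -165.   33.   30.   13.]
white [414. 208.] [ 473. -266.   36.   32.   12.]
white [288. 196.] [523.  74. 148.   8.  87.]
red [229. 235.] [425. 238.  34.  36.  57.]
drawer/box/bottle [[ 0.75   0.323  0.   ]
 [ 0.771  0.547  0.   ]
 [ 0.818  0.237  0.   ]
 [ 0.816  0.076  0.   ]
 [ 0.722 -0.039  0.   ]
 [ 0.711  0.28   0.   ]]
[[ 0.707  0.294  0.1  ]
 [ 0.726  0.498  0.1  ]
 [ 0.769  0.215  0.1  ]
 [ 0.767  0.069  0.1  ]
 [ 0.682 -0.036  0.1  ]]
```

Emit:
drive_tool --pt "0.5 0.25 0 0" --pt "1 0.5 0 0" --pt "1 0.5 0 0" --pt "1 0.5 0 0"

```text
time_s: 0.7
tcp_pos: [0.3145, 0.4844, 0.2924]
ee_rot: [[0.933, -0.359, 0.0], [-0.359, -0.933, 0.0], [-0.0, -0.0, -1.0]]
wrist_force: [0.3, 0.5, 0.4]
gripper_width: 0.999
```

Emit:
drive_tool --pt "0.5 0.25 0 0" --pt "1 0.5 0 0" --pt "1 0.5 0 -0.1" --pt "1 0.5 0 -0.18" --pt "1 0.5 0 -0.18" --pt "1 0.5 0 -0.18"

```text
time_s: 1.45
tcp_pos: [0.4042, 0.3867, 0.292]
ee_rot: [[1.0, -0.007, -0.0], [-0.007, -1.0, -0.0], [-0.0, 0.0, -1.0]]
wrist_force: [-0.1, -0.1, -0.5]
gripper_width: 1.003
```

Run:
```python
from h import *
s=telemetry.sense();c=capture("wrist"); cv2.imwrite("pics/w1.png",c["color"]); print(s["time_s"],s["tcp_pos"],s["ee_rot"].round(3)); m=masks(c["color"])
for q in blobs(m["yellow"],50,5000): print(q[:,0].mean(0).round(),np.round(rect(c,q,.005,s),1))
```

```text
1.45 [0.40421729 0.38665838 0.29204444] [[ 1.    -0.007 -0.   ]
 [-0.007 -1.    -0.   ]
 [-0.     0.    -1.   ]]
```

View pics/w1.png

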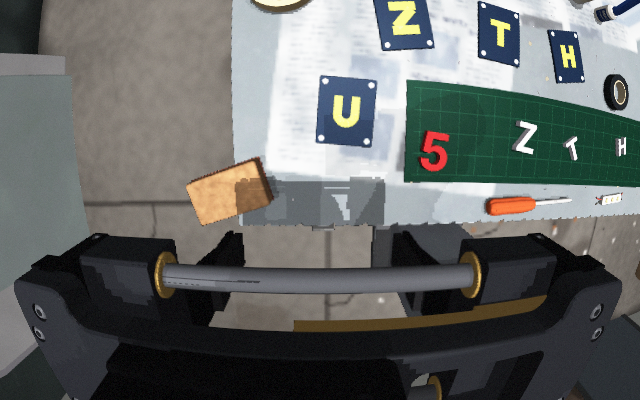

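Wrist view: plate U (346,111), Z (405,18), T (499,35) and H (568,56), red 5 (434,152), and the mat letters to the right. The yellow mask needs a looser threshold.

Emit:
drive_tool --pt "0.3 0.5 0 0" --pt "0.5 1 0 0" --pt "0.5 1 0 0" --pt "0.5 1 0 0" --pt "0.5 1 0 0"

```text
time_s: 2.12
tcp_pos: [0.4638, 0.2665, 0.2923]
ee_rot: [[1.0, -0.005, 0.0], [-0.005, -1.0, 0.0], [0.0, -0.0, -1.0]]
wrist_force: [0.2, -0.3, 0.6]
gripper_width: 0.998
```

```bash
sed -i 's/(20,120,110),(35,255,255)/(22,70,110),(38,255,255)/' h.py
python3 - <<'E'
from h import *
s=telemetry.sense();c=capture("wrist"); cv2.imwrite("pics/w2.png",c["color"]); print(s["time_s"],s["tcp_pos"]); m=masks(c["color"])
h=cv2.cvtColor(c["color"],cv2.COLOR_BGR2HSV)
for q in blobs(m["yellow"][:230],80,5000): print("Y",q[:,0].mean(0).round(),np.round(rect(c,q,.005,s),1))
for q in blobs(m["blue"][:230],500,15000): print("B",q[:,0].mean(0).round(),np.round(rect(c,q,.005,s),1))
for q in blobs(m["white"][:230],80,2000): print("W",q[:,0].mean(0).round(),np.round(rect(c,q,.011,s),1))
E
```

```text
2.125 [0.46375165 0.26653328 0.29225879]
Y [250. 159.] [483.9 351.   31.2  38.3  86.9]
Y [511.  81.] [600.6  -2.5  35.4  32.5   9.6]
Y [422.  60.] [607.5 135.1  32.7  38.1  86.6]
Y [307.  59.] [608.2 277.3  45.8  35.7   8. ]
B [251. 162.] [484.5 350.7  69.2  82.7  85.9]
B [510.  81.] [600.4  -0.9  83.2  70.7  10.8]
B [420.  65.] [607.1 135.5  69.7  83.   86.4]
B [308.  60.] [607.8 277.2  83.1  69.    8.3]
W [515. 225.] [ 394.2 -124.3  611.4   31.6   87.3]
W [513. 183.] [453.4 -17.1  35.4  29.3  32. ]
W [581. 176.] [ 470.8 -166.9   33.    27.4   12.8]
W [451. 177.] [463.4  90.8  33.3  43.9  82.9]
W [627.  44.] [ 744.2 -281.8  161.   228.8   81.5]
```

View pics/w2.png

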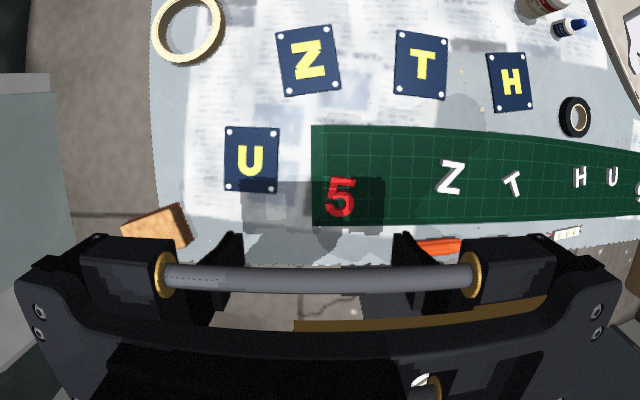

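Plates measure 83 x 69–70 mm, which is right. Plate centres from this view: U (484,351), Z (608,277), T (607,135) and H (600,-1). Next I check the drawer clearance and move towards the letters.

Emit:
drive_tool --pt "0 0.5 0 0" --pt "-0.2 1 0.4 0" --pt "-0.3 1 0.8 0" --pt "-0.5 1 1 0" --pt "-0.5 1 1 0" --pt "-0.5 1 1 0"

```text
time_s: 2.92
tcp_pos: [0.4048, 0.1474, 0.1734]
ee_rot: [[1.0, -0.004, 0.003], [-0.004, -1.0, 0.002], [0.003, -0.002, -1.0]]
wrist_force: [0.5, 0.4, 0.9]
gripper_width: 1.002
```

Run:
```python
from h import *
a=cv2.imread("pics/top0.png")[0:200,100:300]; b=cv2.imread("pics/scene0.png")[60:180,220:420]
a=cv2.resize(a,None,fx=2,fy=2); b=cv2.resize(b,None,fx=2,fy=2); b=cv2.copyMakeBorder(b,0,160,0,0,0)
cv2.imwrite("pics/crop.png",np.hstack([a,b]))
s=telemetry.sense();c=capture("wrist"); cv2.imwrite("pics/w3.png",c["color"]); print(s["time_s"],s["tcp_pos"],s["joints"]); m=masks(c["color"])
for q in blobs(m["white"][:230],80,4000): print("W",q[:,0].mean(0).round(),np.round(rect(c,q,.011,s),1))
```

```text
2.925 [0.40475194 0.14743461 0.17342585] [ 41.8149131   10.99882148 -35.32245393   0.06172071 -43.49502854
  47.93516197]
W [353. 219.] [389.4 117.8  18.3  15.   89.6]
W [293. 221.] [389.6 167.1  35.2  15.   89.9]
W [635. 150.] [ 474.1 -266.9   33.8   23.5   13.7]
W [594. 146.] [ 470.6 -166.2   32.3   27.7   14.2]
W [492. 149.] [453.3 -16.4  35.1  29.7  30.3]
W [383. 136.] [463.8  91.7  33.6  43.4  83.1]
```

View pics/crop.png

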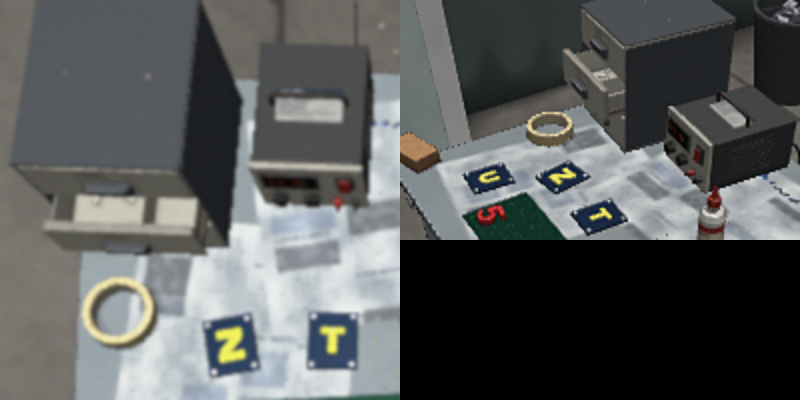

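View pics/w3.png

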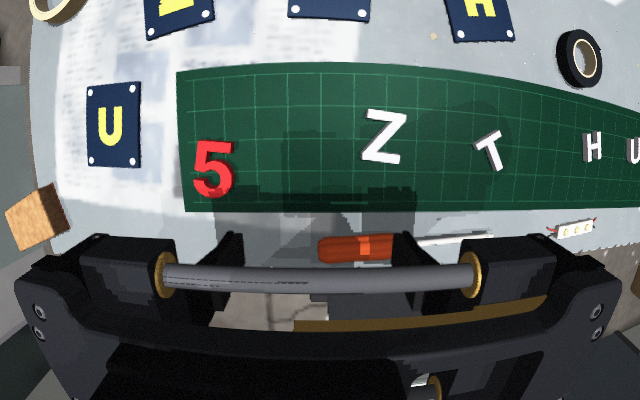

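Emit:
drive_tool --pt "0.2 0 0 0.1" --pt "0.55 -0.03 0 0.2" --pt "0.55 -0.03 0 0.3" --pt "0.55 -0.03 0 0.4" --pt "0.55 -0.03 0 0.5" --pt "0.55 -0.03 0 0.6" --pt "0.55 -0.03 0 0.7" --pt "0.55 -0.03 0 0.8" --pt "0.55 -0.03 0 0.846" --pt "0.55 -0.03 0 0.846" --fingers 65

```text
time_s: 4.22
tcp_pos: [0.4705, 0.1497, 0.1733]
ee_rot: [[-0.124, -0.992, 0.002], [-0.992, 0.124, 0.001], [-0.002, -0.002, -1.0]]
wrist_force: [0.0, 0.6, -0.4]
gripper_width: 0.744
```

```bash
cat >> h.py <<'E'
def look(name,col,z,near,crop=None):
    s=telemetry.sense(); c=capture("wrist"); im=c["color"]; cv2.imwrite(f"pics/{name}.png",im)
    k=masks(im)[col]; k[232:]=0
    R=s["ee_rot"]; print("t",round(s["time_s"],2),"tcp",s["tcp_pos"].round(4),"yaw",np.degrees(np.arctan2(R[1,0],R[0,0])).round(2))
    for q in blobs(k,150,15000):
        v=rect(c,q,z,s)
        if np.hypot(v[0]-near[0],v[1]-near[1])<40: print(col,q[:,0].mean(0).round(),np.round(v,1))
    return s,c
def move(s,x,y,z,yaw):
    """row numbers from the state to TCP x,y,z (mm) and tool yaw (deg)"""
    R=s["ee_rot"]; d=np.array([x,y,z])/1000-s["tcp_pos"]; y0=np.degrees(np.arctan2(R[1,0],R[0,0]))
    print("move",(R.T@d/.12).round(3),"turn",round(-np.radians((yaw-y0+180)%360-180)/2,3))
E
python3 - <<'E'
from h import *
c=capture("top");b=capture("scene")
for p,q in(((202,125),(326,124)),((214,122),(332.5,135))):
    o,d=ray(c,p);o2,e=ray(b,q); A=np.c_[d[0],-e[0]]; t=np.linalg.lstsq(A,o2-o,rcond=None)[0]; print((o+d[0]*t[0]).round(3),(o2+e[0]*t[1]).round(3))
s,c=look("z1","white",.0135,(464,91))
E
```

```text
[0.725 0.301 0.057] [0.733 0.298 0.06 ]
[0.752 0.28  0.012] [0.752 0.28  0.011]
t 4.33 tcp [0.4701 0.1494 0.1729] yaw -97.11
white [318. 136.] [464.   92.5  32.1  42.7  82.9]
```

Run:
```python
from h import *
print(r.nose_length); s=telemetry.sense(); move(s,464,92.5,74.5,-97.1)
```

```text
0.0697
move [ 0.476 -0.009  0.818] turn -0.0
```

Emit:
drive_tool --pt "0.3 0 0 0" --pt "0.476 -0.009 0.3 0" --pt "0.476 -0.009 0.6 0" --pt "0.476 -0.009 0.82 0" --pt "0.476 -0.009 0.82 0" --pt "0.476 -0.009 0.82 0"

```text
time_s: 5.12
tcp_pos: [0.4635, 0.0923, 0.0739]
ee_rot: [[-0.125, -0.992, 0.0], [-0.992, 0.125, 0.0], [-0.0, -0.0, -1.0]]
wrist_force: [0.3, 0.2, 0.6]
gripper_width: 0.748
```

Emit:
drive_tool --pt "0 0 0 0" --pt "0 0 0 0" --pt "0 0 0 0" --pt "0 0 0 0" --pt "0 0 0 0" --pt "0 0 -0.4 0" --pt "0 0 -0.8 0" --pt "0 0 -0.8 0" --pt "0 0 -0.8 0" --fingers 36

```text
time_s: 6.25
tcp_pos: [0.4626, 0.0919, 0.1695]
ee_rot: [[-0.127, -0.992, -0.001], [-0.992, 0.127, 0.0], [-0.0, 0.001, -1.0]]
wrist_force: [-0.9, -0.0, -0.1]
gripper_width: 0.482
```

Emit:
drive_tool --pt "-0.4 -0.1 0 0" --pt "-0.9 -0.25 0 0" --pt "-1 -0.4 0 0" --pt "-1 -0.4 0 0"

```text
time_s: 6.75
tcp_pos: [0.5261, 0.2057, 0.1674]
ee_rot: [[-0.126, -0.992, -0.003], [-0.992, 0.126, -0.002], [0.002, 0.003, -1.0]]
wrist_force: [-0.7, -0.7, -0.4]
gripper_width: 0.483
```

Emit:
drive_tool --pt "-0.4 -0.15 0 -0.03" --pt "-0.9 -0.4 0 -0.09" --pt "-1 -0.47 0 -0.135" --pt "-1 -0.47 0 -0.135" --pt "-1 -0.47 0 -0.135"

```text
time_s: 7.38
tcp_pos: [0.596, 0.3155, 0.1688]
ee_rot: [[0.141, -0.99, -0.003], [-0.99, -0.141, -0.002], [0.001, 0.003, -1.0]]
wrist_force: [-0.1, -0.4, -0.8]
gripper_width: 0.483
```

Run:
```python
from h import *
s,c=look("zt1","yellow",.005,(608,277)); 
k=masks(c["color"])["blue"]
for q in blobs(k[:232],800,15000): print("B",np.round(rect(c,q,.005,s),1))
```

```text
t 7.38 tcp [0.596  0.3155 0.1688] yaw -81.92
yellow [310. 158.] [607.9 277.8  45.8  34.9   7.8]
B [484.  318.2  84.5  18.3   6.5]
B [608.1 277.1  83.2  68.3   8.3]
B [608.2 150.2  41.4  83.4  87.3]
```

View pics/zt1.png

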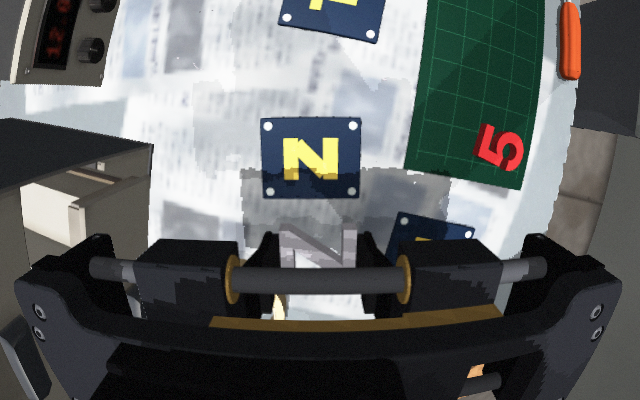

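Z plate clear at (311,158) and the drawer is left of the gripper, with room. The held Z hangs in the jaws at (315,248).

Emit:
drive_tool --pt "0.2 -0.03 0 0" --pt "0.332 -0.054 0.3 0" --pt "0.332 -0.054 0.6 0" --pt "0.332 -0.054 0.66 0" --pt "0.332 -0.054 0.66 0" --pt "0.332 -0.054 0.66 0" --pt "0.332 -0.054 0.66 0"

```text
time_s: 8.3
tcp_pos: [0.6098, 0.279, 0.0923]
ee_rot: [[0.143, -0.99, 0.002], [-0.99, -0.143, 0.002], [-0.001, -0.002, -1.0]]
wrist_force: [0.0, -0.4, -0.4]
gripper_width: 0.483
```

Run:
```python
from h import *
s=telemetry.sense(); print(s["tcp_pos"],s["gripper_width"]); move(s,608,277.0,77.5,-81.85)
```

```text
[0.60976157 0.2790264  0.09225681] 0.4834323254319385
move [0.015 0.017 0.123] turn 0.001
```

Emit:
drive_tool --pt "0.015 0.017 0.08 0" --pt "0.015 0.017 0.1 0" --pt "0.015 0.017 0.1 0" --pt "0.015 0.017 0.1 0"

```text
time_s: 8.8
tcp_pos: [0.6076, 0.2765, 0.0786]
ee_rot: [[0.143, -0.99, 0.0], [-0.99, -0.143, -0.0], [0.0, -0.0, -1.0]]
wrist_force: [-0.4, 0.3, 0.3]
gripper_width: 0.48
```

Run:
```python
from h import *
s=telemetry.sense(); print(s["tcp_pos"],s["joint_velocities"].round(2),s["wrist_force"]); move(s,608,277.0,77.5,-81.85)
```

```text
[0.60758522 0.27649474 0.07864426] [-0.05 -0.14  0.16 -0.13 -0.02 -0.11] [-0.43191069  0.32459629  0.34199436]
move [-0.004 -0.004  0.01 ] turn 0.0
```

```bash
cat >> h.py <<'E'
def steady(n=5):
    P=[]
    for i in range(n):
        capture("wrist"); s=telemetry.sense(); P.append(s["tcp_pos"]*1000)
    P=np.array(P); print(P.mean(0).round(2),P.std(0).round(2),s["wrist_force"].round(1)); s["tcp_pos"]=P.mean(0)/1000; return s
E
python3 - <<'E'
from h import *
s=steady(); move(s,608,277.0,77.5,-81.85)
E
```

```text
[607.58 276.5   78.78] [0.03 0.03 0.02] [-0.1 -0.  -0.9]
move [-0.004 -0.004  0.011] turn 0.0
```

Emit:
drive_tool --pt "-0.004 -0.004 0.011 0" --pt "-0.004 -0.004 0.011 0" --pt "-0.004 -0.004 0.011 0"

```text
time_s: 9.43
tcp_pos: [0.6079, 0.277, 0.0773]
ee_rot: [[0.142, -0.99, -0.0], [-0.99, -0.142, -0.0], [0.0, 0.0, -1.0]]
wrist_force: [0.3, -0.1, 0.3]
gripper_width: 0.478
```

Emit:
drive_tool --pt "0 0 0 0" --pt "0 0 0 0" --pt "0 0 0 0" --pt "0 0 -0.3 0" --pt "0 0 -0.77 0" --pt "-0.35 0 -0.77 0" --pt "-0.35 0 -0.77 0" --pt "-0.35 0 -0.77 0" --pt "-0.35 0 -0.77 0" --pt "-0.35 0 -0.77 0" --fingers 60

```text
time_s: 10.68
tcp_pos: [0.602, 0.3178, 0.1693]
ee_rot: [[0.142, -0.99, -0.001], [-0.99, -0.142, -0.001], [0.001, 0.001, -1.0]]
wrist_force: [0.4, -0.6, -0.8]
gripper_width: 0.691
```

Run:
```python
from h import *
s,c=look("zp","white",.0165,(608,277)); cv2.imwrite("pics/zpc.png",cv2.resize(c["color"][90:230,220:420],None,fx=3,fy=3))
for q in blobs(masks(c["color"])["blue"][:232],800,15000): print("B",np.round(rect(c,q,.005,s),1))
```

```text
t 10.68 tcp [0.602  0.3178 0.1693] yaw -81.86
white [318. 157.] [608.8 277.   42.7  31.7   8.1]
B [484.4 319.4  84.7  19.4   6.5]
B [608.  277.4  83.   69.    8.2]
B [608.3 150.4  41.1  83.1  86.9]
```

View pics/zpc.png

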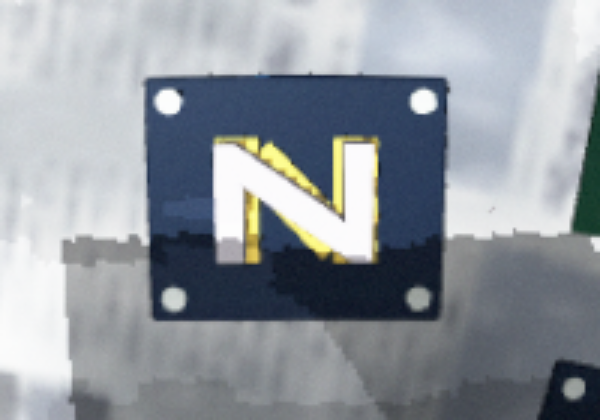

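Z lies on its shape, about 0.8 mm off at most (parallax included). Next is T.

Emit:
drive_tool --pt "0.4 0.4 0 0" --pt "0.8 0.8 0 0" --pt "1 1 0 0" --pt "1 1 0 0" --fingers 30

```text
time_s: 11.22
tcp_pos: [0.4982, 0.1799, 0.17]
ee_rot: [[0.14, -0.99, -0.002], [-0.99, -0.14, -0.001], [0.0, 0.002, -1.0]]
wrist_force: [0.6, 0.3, 0.3]
gripper_width: 0.374
```

Emit:
drive_tool --pt "0.4 0.4 0 0" --pt "0.8 0.8 0 0" --pt "1 1 0 0" --pt "1 1 0 0"

```text
time_s: 11.72
tcp_pos: [0.3972, 0.0452, 0.17]
ee_rot: [[0.14, -0.99, -0.0], [-0.99, -0.14, 0.0], [-0.0, 0.0, -1.0]]
wrist_force: [0.3, 0.7, 0.4]
gripper_width: 0.342
```

Emit:
drive_tool --pt "0.4 0.05 0 -0.09" --pt "0.75 0.09 0 -0.18" --pt "0.75 0.09 0 -0.27" --pt "0.75 0.09 0 -0.36" --pt "0.75 0.09 0 -0.45" --pt "0.75 0.09 0 -0.55" --pt "0.75 0.09 0 -0.64" --pt "0.75 0.09 0 -0.74" --pt "0.75 0.09 0 -0.85" --pt "0.75 0.09 0 -0.97"

```text
time_s: 12.98
tcp_pos: [0.4028, -0.043, 0.1701]
ee_rot: [[0.916, 0.402, 0.002], [0.402, -0.916, 0.0], [0.002, 0.001, -1.0]]
wrist_force: [0.0, 0.5, 0.0]
gripper_width: 0.343
```

Emit:
drive_tool --pt "0 0 0 0" --pt "0 0 0 0" --pt "0 0 0 0"

```text
time_s: 13.35
tcp_pos: [0.4011, -0.0437, 0.1698]
ee_rot: [[0.919, 0.394, 0.0], [0.394, -0.919, -0.0], [0.0, 0.0, -1.0]]
wrist_force: [0.5, -0.0, 0.2]
gripper_width: 0.348
```

Run:
```python
from h import *
s,c=look("t1","white",.011,(453,-17))
k=masks(c["color"])["white"]; k[232:]=0
for q in blobs(k,150,6000):
    v=rect(c,q,.011,s)
    if np.hypot(v[0]-453,v[1]+17)<30:
        for p in cv2.approxPolyDP(q,3,True): print(p[0],(world(c,p[0],.011,s)[0,:2]*1000).round(1))
cv2.imwrite("pics/t1c.png",cv2.resize(c["color"][90:230,220:420],None,fx=3,fy=3))
```

```text
t 13.35 tcp [ 0.4011 -0.0437  0.1698] yaw 23.21
white [310. 129.] [453.8 -16.7  34.7  30.1  32.1]
[326 112] [475.6 -20.1]
[290 117] [460.6   5. ]
[292 124] [456.    1.3]
[305 123] [460.7  -8.1]
[309 156] [437.1 -21.6]
[318 155] [440.7 -28. ]
[314 122] [464.3 -14.4]
[326 120] [469.6 -22.6]
```

View pics/t1c.png

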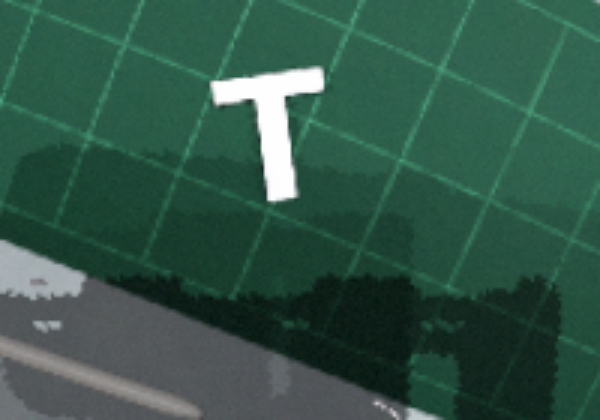

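T seen at crop (270,130). Its stem direction gives yaw 30°, and its length of 33.9 mm is right.

Run:
```python
from h import *
move(telemetry.sense(),447.6,-20.2,73.5,30.2)
```

```text
move [ 0.435 -0.027  0.802] turn -0.061
```

Emit:
drive_tool --pt "0.2 0 0 -0.03" --pt "0.435 -0.027 0.2 -0.061" --pt "0.435 -0.027 0.5 -0.061" --pt "0.435 -0.027 0.7 -0.061" --pt "0.435 -0.027 0.8 -0.061" --pt "0.435 -0.027 0.8 -0.061" --pt "0.435 -0.027 0.8 -0.061" --pt "0.435 -0.027 0.8 -0.061"

```text
time_s: 14.4
tcp_pos: [0.4477, -0.0201, 0.0744]
ee_rot: [[0.864, 0.504, 0.002], [0.504, -0.864, 0.001], [0.002, 0.0, -1.0]]
wrist_force: [-1.3, -0.2, -0.5]
gripper_width: 0.344
```

Emit:
drive_tool --pt "0 0 0 0" --pt "0 0 0 0" --pt "0 0 0 0" --pt "0 0 0 0" --pt "0 0 -0.4 0" --pt "0 0 -0.8 0" --pt "0 0 -0.8 0" --pt "0 0 -0.8 0" --fingers 3

```text
time_s: 15.4
tcp_pos: [0.4467, -0.0204, 0.1693]
ee_rot: [[0.864, 0.504, -0.001], [0.504, -0.864, 0.0], [-0.001, -0.001, -1.0]]
wrist_force: [-0.8, -0.5, -0.3]
gripper_width: 0.078
```

Emit:
drive_tool --pt "0.3 -0.2 0 0" --pt "0.7 -0.36 0 0" --pt "0.7 -0.36 0 0" --pt "0.7 -0.36 0 0"

```text
time_s: 15.9
tcp_pos: [0.4969, 0.059, 0.1678]
ee_rot: [[0.864, 0.504, -0.004], [0.504, -0.864, -0.002], [-0.005, -0.001, -1.0]]
wrist_force: [0.2, -0.1, -1.2]
gripper_width: 0.085
```

Emit:
drive_tool --pt "0.3 -0.2 0 0.08" --pt "0.69 -0.365 0 0.16" --pt "0.69 -0.365 0 0.25" --pt "0.69 -0.365 0 0.295" --pt "0.69 -0.365 0 0.295" --pt "0.69 -0.365 0 0.295" --pt "0.69 -0.365 0 0.295"

```text
time_s: 16.77
tcp_pos: [0.5474, 0.1386, 0.1697]
ee_rot: [[0.998, -0.061, -0.0], [-0.061, -0.998, -0.0], [-0.0, 0.0, -1.0]]
wrist_force: [-0.4, 0.3, 0.1]
gripper_width: 0.079
```

Run:
```python
from h import *
s,c=look("tt","yellow",.005,(607,135))
for q in blobs(masks(c["color"])["blue"][:232],800,15000): print("B",np.round(rect(c,q,.005,s),1))
```

```text
t 16.77 tcp [0.5474 0.1386 0.1697] yaw -3.52
yellow [316. 127.] [607.8 135.7  33.   36.9  86.4]
B [608.1 276.6  83.2  70.    8. ]
B [600.9  -1.   83.1  70.3  10.8]
B [607.4 135.4  69.2  82.7  86.7]
```

View pics/tt.png

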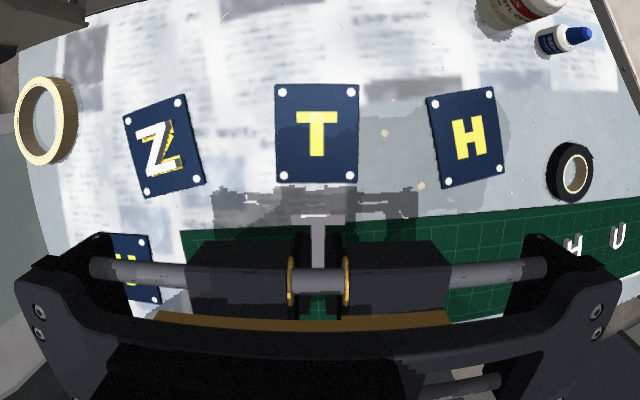

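Held T is upright at (318,235), with plate T at (316,128). Z on its plate also looks right.

Run:
```python
from h import *
move(steady(3),600.1,135.4,82,-3.5)
```

```text
[547.51 138.85 169.79] [0.02 0.06 0.01] [0.7 0.3 0.4]
move [0.439 0.002 0.732] turn -0.0
```

Emit:
drive_tool --pt "0.2 0 0 0" --pt "0.439 0.002 0.2 0" --pt "0.439 0.002 0.5 0" --pt "0.439 0.002 0.73 0" --pt "0.439 0.002 0.73 0" --pt "0.439 0.002 0.73 0" --pt "0.439 0.002 0.73 0" --pt "0.439 0.002 0.73 0"

```text
time_s: 17.98
tcp_pos: [0.6005, 0.1357, 0.0833]
ee_rot: [[0.998, -0.062, 0.002], [-0.062, -0.998, 0.001], [0.002, -0.001, -1.0]]
wrist_force: [0.8, -0.3, -0.7]
gripper_width: 0.083
```

Run:
```python
from h import *
move(steady(4),600.1,135.4,77.2,-3.5)
```

```text
[600.29 135.59  82.8 ] [0.08 0.06 0.22] [ 0.7  0.4 -0.4]
move [-0.002  0.002  0.047] turn -0.0
```

Emit:
drive_tool --pt "-0.001 0.001 0.042 0" --pt "-0.001 0.001 0.042 0" --pt "-0.001 0.001 0.042 0" --pt "-0.001 0.001 0.042 0"

```text
time_s: 18.68
tcp_pos: [0.5999, 0.1353, 0.0769]
ee_rot: [[0.998, -0.062, -0.0], [-0.062, -0.998, -0.0], [-0.0, 0.0, -1.0]]
wrist_force: [-0.2, 1.0, 0.7]
gripper_width: 0.081
```

Emit:
drive_tool --pt "0 0 0 0" --pt "0 0 0 0" --pt "0 0 0 0" --pt "0 0 -0.3 0" --pt "0 0 -0.77 0" --pt "-0.45 0 -0.77 0" --pt "-0.45 0 -0.77 0" --pt "-0.45 0 -0.77 0" --pt "-0.45 0 -0.77 0" --pt "-0.45 0 -0.77 0" --fingers 26

```text
time_s: 19.92
tcp_pos: [0.5467, 0.1387, 0.1691]
ee_rot: [[0.998, -0.062, -0.0], [-0.062, -0.998, -0.0], [-0.0, 0.0, -1.0]]
wrist_force: [-0.6, -0.3, 0.7]
gripper_width: 0.296
```

Run:
```python
from h import *
s,c=look("tp","white",.014,(607,135)); cv2.imwrite("pics/tpc.png",cv2.resize(c["color"][70:230,220:420],None,fx=3,fy=3))
k=masks(c["color"])
for q in blobs(k["blue"][:232],800,15000): print("B",np.round(rect(c,q,.005,s),1))
for q in blobs(k["yellow"][:232],10,5000): print("Y",np.round(rect(c,q,.005,s),1))
for q in blobs(k["white"][:232],150,2500):
    v=rect(c,q,.014,s)
    if np.hypot(v[0]-607,v[1]-135)<20:
        for p in cv2.approxPolyDP(q,2.5,True): print(p[0],(world(c,p[0],.014,s)[0,:2]*1000).round(1))
```

```text
t 19.93 tcp [0.5467 0.1387 0.1691] yaw -3.56
B [608.2 276.6  82.9  70.    8.2]
B [600.8  -1.1  83.1  70.4  10.9]
B [607.5 135.3  69.4  82.   86.3]
Y [591.7 275.5  12.9  35.8   9.4]
Y [618.7 289.8   4.2  15.7   9.4]
Y [615.1 267.9   7.2  35.6  71.1]
Y [600.8  -2.1  36.1  32.2  10.5]
Y [607.2 135.8  32.8  36.8  86.4]
```

View pics/tpc.png

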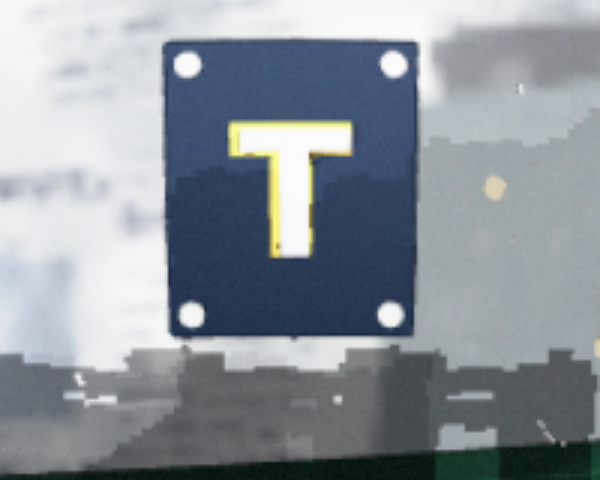

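T lies square on its shape, about 1 mm to the right of centre (thin yellow rim at left). Next is H.

Emit:
drive_tool --pt "-0.1 0.4 0 0" --pt "-0.2 0.8 0 0" --pt "-0.3 1 0 0" --pt "-0.3 1 0 0" --fingers 48

```text
time_s: 20.48
tcp_pos: [0.5021, 0.0199, 0.1695]
ee_rot: [[0.998, -0.064, -0.0], [-0.064, -0.998, -0.0], [-0.0, 0.0, -1.0]]
wrist_force: [0.2, 0.7, 0.8]
gripper_width: 0.544
```

Emit:
drive_tool --pt "-0.1 0.4 0 0" --pt "-0.2 0.8 0 0" --pt "-0.3 1 0 0" --pt "-0.3 1 0 0"

```text
time_s: 20.98
tcp_pos: [0.4596, -0.0969, 0.1696]
ee_rot: [[0.998, -0.063, 0.001], [-0.063, -0.998, 0.0], [0.001, -0.0, -1.0]]
wrist_force: [0.2, 0.3, 0.1]
gripper_width: 0.551
```

Emit:
drive_tool --pt "-0.2 0.4 0 -0.07" --pt "-0.35 0.72 0 -0.144" --pt "-0.35 0.72 0 -0.144" --pt "-0.35 0.72 0 -0.144" --pt "-0.35 0.72 0 -0.144" --pt "-0.35 0.72 0 -0.144"

```text
time_s: 21.72
tcp_pos: [0.4128, -0.1793, 0.1695]
ee_rot: [[0.974, 0.226, 0.0], [0.226, -0.974, -0.0], [0.0, 0.0, -1.0]]
wrist_force: [-0.1, -0.1, 0.3]
gripper_width: 0.552
```

Run:
```python
from h import *
s=steady(2); s,c=look("h1","white",.011,(470,-166)); move(s,470.5,-167,73.5,13)
```

```text
[ 412.61 -179.5   169.47] [0.06 0.06 0.02] [ 0.2 -0.5  0.7]
t 21.82 tcp [ 0.4125 -0.1796  0.1695] yaw 13.02
white [316. 134.] [ 471.2 -165.5   31.9   27.7   13. ]
move [0.494 0.007 0.8  ] turn 0.0
```

Emit:
drive_tool --pt "0.2 0 0 0" --pt "0.502 -0.004 0.2 0" --pt "0.502 -0.004 0.5 0" --pt "0.502 -0.004 0.7 0" --pt "0.502 -0.004 0.8 0" --pt "0.502 -0.004 0.8 0" --pt "0.502 -0.004 0.8 0" --pt "0.502 -0.004 0.8 0"

```text
time_s: 22.88
tcp_pos: [0.4711, -0.1661, 0.074]
ee_rot: [[0.975, 0.224, 0.001], [0.224, -0.975, -0.0], [0.001, 0.0, -1.0]]
wrist_force: [0.6, -0.6, -0.1]
gripper_width: 0.552
```

Emit:
drive_tool --pt "0 0 0 0" --pt "0 0 0 0" --pt "0 0 0 0" --pt "0 0 0 0" --pt "0 0 -0.4 0" --pt "0 0 -0.8 0" --pt "0 0 -0.8 0" --pt "0 0 -0.8 0" --fingers 20

```text
time_s: 23.88
tcp_pos: [0.4702, -0.1659, 0.1692]
ee_rot: [[0.975, 0.224, -0.001], [0.224, -0.975, 0.0], [-0.0, -0.001, -1.0]]
wrist_force: [-0.3, 0.8, -0.6]
gripper_width: 0.303
```

Emit:
drive_tool --pt "0.3 -0.4 0 0" --pt "0.4 -0.6 0 0" --pt "0.4 -0.6 0 0"

```text
time_s: 24.25
tcp_pos: [0.501, -0.0839, 0.1678]
ee_rot: [[0.974, 0.227, -0.003], [0.227, -0.974, -0.0], [-0.003, -0.0, -1.0]]
wrist_force: [-1.6, -0.3, -0.6]
gripper_width: 0.304
```

Emit:
drive_tool --pt "0.3 -0.4 0 0.019" --pt "0.46 -0.51 0 0.019" --pt "0.46 -0.51 0 0.019" --pt "0.46 -0.51 0 0.019" --pt "0.46 -0.51 0 0.019" --pt "0.46 -0.51 0 0.019"

```text
time_s: 25.0
tcp_pos: [0.5411, -0.0139, 0.1696]
ee_rot: [[0.983, 0.186, -0.0], [0.186, -0.983, -0.0], [-0.0, 0.0, -1.0]]
wrist_force: [-0.6, -0.0, -0.3]
gripper_width: 0.305
```

Run:
```python
from h import *
steady(2); s,c=look("ht","yellow",.005,(600,-1))
for q in blobs(masks(c["color"])["blue"][:232],800,15000): print("B",np.round(rect(c,q,.005,s),1))
move(s,600.5,-1.4,82,10.8)
```

```text
[541.21 -13.63 169.6 ] [0.03 0.06 0.02] [ 0.7  0.6 -0.3]
t 25.1 tcp [ 0.5412 -0.0136  0.1696] yaw 10.75
yellow [316. 133.] [600.5  -1.7  35.2  31.8  10.6]
B [485.3 348.2  73.1  83.9  86. ]
B [601.   -1.7  82.6  69.2  10.9]
B [607.5 134.6  70.1  83.3  86.4]
B [608.3 275.4  83.1  71.7   8. ]
move [ 0.504 -0.007  0.73 ] turn -0.0
```

Emit:
drive_tool --pt "0.2 0 0 0" --pt "0.503 -0.004 0.2 0" --pt "0.503 -0.004 0.5 0" --pt "0.503 -0.004 0.73 0" --pt "0.503 -0.004 0.73 0" --pt "0.503 -0.004 0.73 0" --pt "0.503 -0.004 0.73 0" --pt "0.503 -0.004 0.73 0" --pt "0.503 -0.004 0.73 0" --pt "0.503 -0.004 0.73 0"

```text
time_s: 26.4
tcp_pos: [0.6007, -0.0013, 0.0821]
ee_rot: [[0.982, 0.187, 0.0], [0.187, -0.982, 0.0], [0.0, -0.0, -1.0]]
wrist_force: [-0.1, -0.5, 0.0]
gripper_width: 0.304
```

Run:
```python
from h import *
move(steady(4),600.5,-1.75,77,10.8)
```

```text
[600.67  -1.34  81.93] [0.01 0.01 0.06] [ 0.3  0.3 -0.7]
move [-0.002  0.003  0.041] turn -0.0
```

Emit:
drive_tool --pt "-0.002 0.003 0.041 0" --pt "-0.002 0.003 0.041 0" --pt "-0.002 0.003 0.041 0" --pt "-0.002 0.003 0.041 0" --pt "-0.002 0.003 0.041 0"

```text
time_s: 27.22
tcp_pos: [0.6004, -0.0018, 0.0769]
ee_rot: [[0.982, 0.187, -0.0], [0.187, -0.982, -0.0], [-0.0, -0.0, -1.0]]
wrist_force: [-0.1, -0.1, 0.1]
gripper_width: 0.304
```

Emit:
drive_tool --pt "0 0 0 0" --pt "0 0 0 0" --pt "0 0 0 0" --pt "0 0 -0.3 0" --pt "0 0 -0.77 0" --pt "-0.5 0 -0.77 0" --pt "-0.5 0 -0.77 0" --pt "-0.5 0 -0.77 0" --pt "-0.5 0 -0.77 0" --pt "-0.5 0 -0.77 0" --fingers 48

```text
time_s: 28.48
tcp_pos: [0.5424, -0.0127, 0.1691]
ee_rot: [[0.982, 0.187, 0.0], [0.187, -0.982, 0.0], [0.0, -0.0, -1.0]]
wrist_force: [0.2, 0.6, 0.8]
gripper_width: 0.554
```

Run:
```python
from h import *
s,c=look("hp","white",.014,(600,-1)); cv2.imwrite("pics/hpc.png",cv2.resize(c["color"][70:230,220:420],None,fx=3,fy=3))
```

```text
t 28.48 tcp [ 0.5424 -0.0127  0.1691] yaw 10.79
white [318. 135.] [600.9  -2.2  30.7  26.6  10.7]
```

View pics/hpc.png

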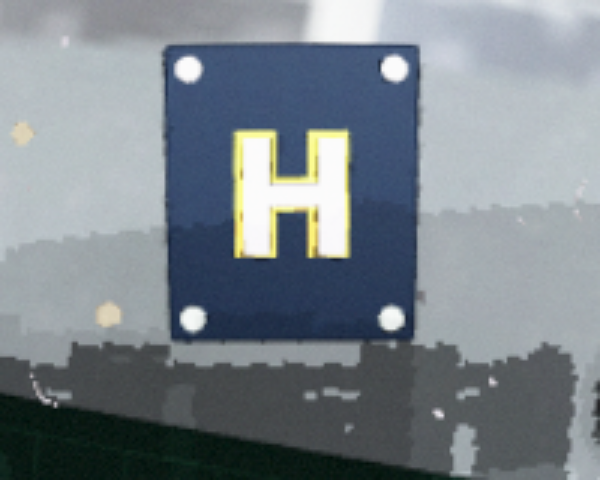

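H lies square on its shape, about 0.6 mm to the right. Next is U.

Emit:
drive_tool --pt "-0.3 0.4 0 0" --pt "-0.6 0.8 0 0" --pt "-0.73 1 0 0" --pt "-0.73 1 0 0"

```text
time_s: 29.02
tcp_pos: [0.4775, -0.1486, 0.1692]
ee_rot: [[0.983, 0.184, -0.0], [0.184, -0.983, 0.0], [-0.0, -0.0, -1.0]]
wrist_force: [-0.8, 0.8, 0.0]
gripper_width: 0.551
```

Emit:
drive_tool --pt "-0.3 0.4 0 -0.01" --pt "-0.6 0.8 0 -0.019" --pt "-0.73 1 0 -0.019" --pt "-0.73 1 0 -0.019" --pt "-0.73 1 0 -0.019" --pt "-0.73 1 0 -0.019" --pt "-0.73 1 0 -0.019"

```text
time_s: 29.9
tcp_pos: [0.415, -0.2807, 0.1694]
ee_rot: [[0.974, 0.226, 0.0], [0.226, -0.974, -0.0], [0.0, 0.0, -1.0]]
wrist_force: [0.1, 0.6, -0.5]
gripper_width: 0.55
```

Run:
```python
from h import *
steady(2); s,c=look("u1","white",.011,(474,-267)); move(s,474,-267,73.5,13)
k=masks(c["color"])["white"]; k[232:]=0
for q in blobs(k,150,6000):
    v=rect(c,q,.011,s)
    if np.hypot(v[0]-474,v[1]+267)<30:
        for p in cv2.approxPolyDP(q,2.5,True): print(p[0],(world(c,p[0],.011,s)[0,:2]*1000).round(1))
```

```text
[ 414.79 -280.91  169.42] [0.04 0.06 0.01] [-0.8  0.2 -0.3]
t 30.0 tcp [ 0.4148 -0.281   0.1694] yaw 13.03
white [317. 132.] [ 474.5 -267.4   33.5   29.    12.9]
move [ 0.507 -0.002  0.799] turn 0.0
[300 112] [ 487.7 -250.4]
[301 146] [ 460.9 -257.2]
[312 153] [ 457.2 -267.2]
[330 149] [ 463.7 -280.8]
[334 142] [ 470.1 -282.6]
[335 112] [ 494.  -277.7]
[326 112] [ 492.4 -270.7]
[326 138] [ 471.8 -275.5]
[320 146] [ 464.3 -272.3]
[309 142] [ 465.5 -262.9]
[308 112] [ 489.1 -256.7]
```

Emit:
drive_tool --pt "0.2 0 0 0" --pt "0.543 0.002 0.2 0" --pt "0.543 0.002 0.5 0" --pt "0.543 0.002 0.7 0" --pt "0.543 0.002 0.8 0" --pt "0.543 0.002 0.8 0" --pt "0.543 0.002 0.8 0" --pt "0.543 0.002 0.8 0" --pt "0.543 0.002 0.8 0"

```text
time_s: 31.18
tcp_pos: [0.478, -0.2672, 0.0737]
ee_rot: [[0.975, 0.224, 0.001], [0.224, -0.975, -0.0], [0.001, 0.0, -1.0]]
wrist_force: [-0.1, -0.3, -0.2]
gripper_width: 0.551
```

Emit:
drive_tool --pt "0 0 0 0" --pt "0 0 0 0" --pt "0 0 0 0" --pt "0 0 0 0" --pt "0 0 -0.4 0" --pt "0 0 -0.8 0" --pt "0 0 -0.8 0" --pt "0 0 -0.8 0" --fingers 22

```text
time_s: 32.17
tcp_pos: [0.4774, -0.2669, 0.169]
ee_rot: [[0.975, 0.224, -0.001], [0.224, -0.975, 0.001], [-0.0, -0.001, -1.0]]
wrist_force: [-0.1, 1.1, -1.2]
gripper_width: 0.329
```

Emit:
drive_tool --pt "0.1 -0.4 0 0.05" --pt "0.2 -0.8 0 0.1" --pt "0.2 -0.9 0 0.148" --pt "0.2 -0.9 0 0.148"

```text
time_s: 32.67
tcp_pos: [0.4762, -0.1557, 0.168]
ee_rot: [[0.998, -0.067, -0.003], [-0.067, -0.998, 0.0], [-0.003, 0.0, -1.0]]
wrist_force: [0.3, -0.5, 0.2]
gripper_width: 0.329
```

Emit:
drive_tool --pt "-0.07 -0.4 0 0" --pt "-0.15 -0.85 0 0" --pt "-0.15 -1 0 0"

```text
time_s: 33.05
tcp_pos: [0.4669, -0.0344, 0.1686]
ee_rot: [[0.998, -0.067, -0.002], [-0.067, -0.998, -0.0], [-0.002, 0.0, -1.0]]
wrist_force: [-0.2, -0.3, 0.5]
gripper_width: 0.325
```

Emit:
drive_tool --pt "-0.07 -0.45 0 0" --pt "-0.15 -0.9 0 0" --pt "-0.15 -1 0 0"

```text
time_s: 33.42
tcp_pos: [0.4579, 0.0871, 0.1687]
ee_rot: [[0.998, -0.065, -0.001], [-0.065, -0.998, -0.001], [-0.001, 0.001, -1.0]]
wrist_force: [0.2, 0.2, -0.0]
gripper_width: 0.324
```

Emit:
drive_tool --pt "-0.07 -0.45 0 0" --pt "-0.15 -0.9 0 0" --pt "-0.15 -1 0 0"

```text
time_s: 33.8
tcp_pos: [0.4487, 0.208, 0.1688]
ee_rot: [[0.998, -0.067, -0.0], [-0.067, -0.998, -0.001], [-0.0, 0.001, -1.0]]
wrist_force: [-1.0, -0.8, -0.1]
gripper_width: 0.33
```

Emit:
drive_tool --pt "-0.07 -0.45 0 0" --pt "-0.15 -0.9 0 0" --pt "-0.15 -1 0 0" --pt "-0.15 -1 0 0"

```text
time_s: 34.3
tcp_pos: [0.439, 0.3264, 0.1685]
ee_rot: [[0.998, -0.07, -0.001], [-0.07, -0.998, -0.002], [-0.001, 0.002, -1.0]]
wrist_force: [-0.3, -0.9, -0.0]
gripper_width: 0.326
```

Run:
```python
from h import *
move(steady(2),424.5,354.9,170,-4)
```

```text
[438.83 325.55 168.71] [0.01 0.14 0.1 ] [-0.3  0.3  0.1]
move [-0.137 -0.235 -0.011] turn -0.001
```

Emit:
drive_tool --pt "-0.137 -0.235 0 0" --pt "-0.137 -0.235 0 0" --pt "-0.137 -0.235 0 0" --pt "-0.137 -0.235 0 0" --pt "-0.137 -0.235 0 0"

```text
time_s: 35.02
tcp_pos: [0.4245, 0.3559, 0.1694]
ee_rot: [[0.998, -0.071, -0.0], [-0.071, -0.998, -0.0], [-0.0, 0.0, -1.0]]
wrist_force: [0.0, 0.5, -0.3]
gripper_width: 0.328
```

Run:
```python
from h import *
steady(2); s,c=look("ut","yellow",.005,(484,351))
for q in blobs(masks(c["color"])["blue"][:232],800,15000): print("B",np.round(rect(c,q,.005,s),1))
move(s,487.8,350.8,82,-3.9)
```

```text
[424.44 356.22 169.39] [0.02 0.08 0.01] [-0.2  1.  -0.3]
t 35.12 tcp [0.4244 0.3563 0.1694] yaw -4.02
yellow [318. 132.] [483.1 351.3  31.5  38.6  85.9]
B [484.4 351.3  69.2  82.5  85.8]
B [6.002e+02 1.000e-01 8.310e+01 7.400e+01 1.090e+01]
B [595.9 137.   72.1  62.1  87.3]
B [584.5 274.4  37.4  69.5   8.1]
move [0.53  0.009 0.728] turn -0.001
```

Emit:
drive_tool --pt "0.2 0 0 0" --pt "0.528 0.004 0.2 0" --pt "0.528 0.004 0.5 0" --pt "0.528 0.004 0.728 0" --pt "0.528 0.004 0.728 0" --pt "0.528 0.004 0.728 0" --pt "0.528 0.004 0.728 0" --pt "0.528 0.004 0.728 0" --pt "0.528 0.004 0.728 0" --pt "0.528 0.004 0.728 0"

```text
time_s: 36.42
tcp_pos: [0.4875, 0.3518, 0.0823]
ee_rot: [[0.998, -0.07, 0.0], [-0.07, -0.998, 0.0], [0.0, -0.0, -1.0]]
wrist_force: [0.4, -0.2, 0.2]
gripper_width: 0.327
```

Run:
```python
from h import *
move(steady(4),487.6,351.45,77,-4.1)
```

```text
[487.45 351.74  82.06] [0.01 0.02 0.07] [-0.4  0.   0.5]
move [0.001 0.002 0.042] turn 0.001
```

Emit:
drive_tool --pt "0.001 0.002 0.042 0" --pt "0.001 0.002 0.042 0" --pt "0.001 0.002 0.042 0" --pt "0.001 0.002 0.042 0" --pt "0.001 0.002 0.042 0"

```text
time_s: 37.25
tcp_pos: [0.4876, 0.3515, 0.077]
ee_rot: [[0.998, -0.07, 0.0], [-0.07, -0.998, 0.0], [0.0, -0.0, -1.0]]
wrist_force: [0.5, -0.4, 0.4]
gripper_width: 0.328
```

Emit:
drive_tool --pt "0 0 0 0" --pt "0 0 0 0" --pt "0 0 0 0" --pt "0 0 -0.3 0" --pt "0 0 -0.77 0" --pt "-0.5 0 -0.77 0" --pt "-0.5 0 -0.77 0" --pt "-0.5 0 -0.77 0" --pt "-0.5 0 -0.77 0" --pt "-0.5 0 -0.77 0" --fingers 50

```text
time_s: 38.5
tcp_pos: [0.4284, 0.3556, 0.1689]
ee_rot: [[0.998, -0.071, -0.0], [-0.071, -0.998, -0.0], [-0.0, 0.0, -1.0]]
wrist_force: [0.1, 0.4, 0.7]
gripper_width: 0.578
```

Run:
```python
from h import *
s,c=look("up","white",.014,(484,351)); cv2.imwrite("pics/upc.png",cv2.resize(c["color"][20:230,200:600],None,fx=2,fy=2))
```

```text
t 38.5 tcp [0.4284 0.3556 0.1689] yaw -4.05
white [317. 139.] [484.1 350.8  28.9  33.2  85.9]
```

View pics/upc.png

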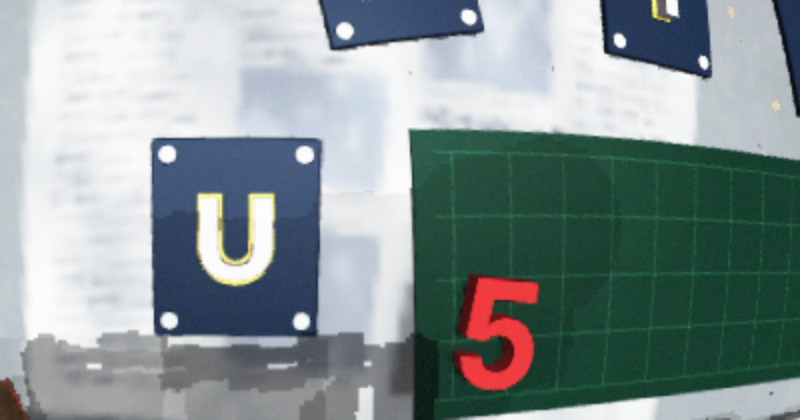

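U is centred on its shape with an even yellow rim. Last, I check that the spare letter and numeral have not moved, then hand in.

Run:
```python
from h import *
a=cv2.imread("pics/top0.png"); c=capture("top"); b=c["color"]
for n,col,(x0,x1,y0,y1) in(("S","white",(450,475,202,228)),("5","red",(215,245,215,250))):
    for im in(a,b):
        m=cv2.moments(masks(im)[col][y0:y1,x0:x1],True); print(n,m["m00"],round(x0+m["m10"]/m["m00"],2),round(y0+m["m01"]/m["m00"],2))
print(telemetry.sense()["tcp_pos"]); print(order.finish_job())
```

```text
S 146.0 461.97 215.1
S 152.0 461.91 215.11
5 113.0 228.5 231.66
5 110.0 228.67 231.1
[0.42818001 0.35552125 0.16894472]
the job is handed in; nothing more can be done
None
```

All four letters now lie on their plates, and I handed the job in at about 39 s of the 99 s allowed. I picked each one up off the mat, lowered it onto its yellow shape and let go.

I checked each letter with the wrist camera after release:

| Letter | Offset from the yellow shape | Turn |
|---|---|---|
| Z | about 0.8 mm off centre | within about 0.5° |
| T | about 1 mm to the right | judged by eye only, looks square |
| H | about 0.6 mm to the right | within about 0.5° |
| U | about 0.5 mm or less, even yellow rim | within about 0.5° |

- **T check:** the measuring code found no separate white outline for T after it was placed, so its figures come from the picture alone.
- **Accuracy limit:** these offsets are smaller than the 2 mm the camera calibration is good to. The Z offset was opposite in direction to the T and H ones, so I left all three as they lay.
- **Spare pieces:** in the last top view the S and the red 5 were within about 0.6 pixel (about 1.5 mm) of where they started. I never touched either of them.
- **Forces and state at hand-in:** the wrist force readings stayed within about 2 N. The gripper was open and clear of everything.

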